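# Seat the check disc in the portion checker and zero it

### The arm

A 6-joint arm with a two-finger parallel gripper is mounted at the origin on a cart in front of the work surface, level with it; the furniture and walls round the work are solid. World frame = base frame: x ahead of the robot, y to its left, z up, the work surface at z = 0. Lengths are in mm, angles in rad, forces in N, time in s.
With the tool pointing down it reaches from about 350 to 725 mm from the base axis. Payload 4.3 kg.
Tool frame: the origin (TCP) lies at the very end of the fingers, on their centre line; the grasp point (between the pads) lies 19 mm behind it; z points along the fingers, y is the line along which they close (so a half turn about z gives the same grasp; the last joint's range is limited). The gripper opens to 85 mm and grips with 20 to 120 N. Pads are 22 mm wide; open, the fingers measure 114 mm over their backs; the gripper's body (76 mm by 85 mm) begins 54 mm behind the grasp point. The pads swing forward as they close: fully open they stand 13 mm farther back than shut.
Start: joints at [-1.302, 0.377, 0.081, 1.274, 0, 1.46], TCP at [212.652, -534.272, 231.329] pointing down, gripper open.
Joint ranges: [-2.72, 2.72], [-0.84, 1.66], [-1.02, 1.22], [-1.77, 2.12], [-1.37, 1.28], [-3.14, 3.14]. Speed limits (rad/s): [2.57, 2.57, 3.14, 3.14, 3.14, 3.14].

### API

Orientations are given as [roll, pitch, yaw] about the fixed x, y, z axes, in that order (R = Rz(yaw) Ry(pitch) Rx(roll)).
In Python, from station import robot gives the robot as it stands. The module is installed in compiled form; this text tells all that it offers.
- The arm moves only by the shell command python3 -m jog 'ROWS' [OPENING] [FORCE]. ROWS is JSON, a list of rows, each a list of 2 entries, a list of its own where there are three numbers: the shift along the tool's x, y, z in m, then the turn about the tool's z in degrees. In form: [[[dx, dy, dz], turn], ...]. A call has exactly 8 rows; each row is the pose to reach, as a shift and turn from the pose commanded when the call began, along the tool's axes at that moment; what a row does not reach only later rows make up. A row lasts 1/10 s, in which the tool goes at most 50 mm and 8.59 degrees, less where a joint would pass 70% of its speed; a pose out of reach is approached as far as the arm can. A call with a gripper value outside its range is refused whole. OPENING is the finger opening in m, from 0 to 0.0854, set as the call begins (- or left out, the last holds). The fingers move at their own pace and stop on an object; FORCE is the grip in N (left out, the last holds). Time passes only in rows, so rows that repeat a pose let the fingers close, or fill a call up. It gives the time, the measured TCP pose, the force, the opening and the grip force at its end, in the units of the state.
- robot.sense(): the state, without advancing time (a new reading comes with each control period).
- robot.capture(name): name is "side" or "top"; returns a dict with "img" (384x512x3 uint8, red, green, blue), "intrinsics" (3x3 intrinsics, pixels), "rvec" (rotation vector, rad) and "tvec" (3), from world to camera coordinates, as OpenCV has them. Camera axes: x right, y down, z forward; pixel columns grow to the right and rows downward; lengths in mm; the calibration is good to about 2 mm. A picture is of the moment at which its call begins. There is no depth.
- robot.close_job(): hands the job in; it is judged then, once.
The state is a dict: "t": time; "q": joint angles; "qvel": joint speeds; "joint_efforts": joint torques, N m; "tcp_pos": TCP position; "orientation": TCP orientation; "contact_force": force on the tool from outside, world axes, zero at the start; "torque": the same for the moment, N m; "grip_width": finger opening in mm; "finger_force": force on a finger pad.
Only numpy, scipy, OpenCV 4.12 (cv2) and the standard library are available. Lean on these libraries where they do the work, as an engineer would, in place of code of your own. Each camera call takes 0.05 s, during which the arm holds its last target. There are 200 camera calls.

### The job

Get the portion checker ready: slide the round steel check disc across the board, round whatever stands in the way, until it drops flat into the round pocket. Then, with the disc seated, take the red-handled stylus from its stand, press the recessed yellow zero button down with the stylus tip, hold it a moment, and put the stylus back upright, fully home in the stand. Leave the square plate and both brass weights standing where they are.

Things in the scene. Friction and masses are not known exactly. Their poses are not given: they have to be found in the camera images.
- board: fixed blue board with a white base (the portion checker), 250 mm (its x) by 600 mm (its y), flat top 20 mm above the table; origin at the centre of its underside, z up. Its top holds the round pocket and the small button bore, both open upward; a flush dark window near the bore is only decoration
- pocket (a point): centre of the mouth of the round pocket, level with the board's top; pocket 100 mm in diameter, 7 mm deep, black flat floor, axes those of the board
- button_bore (a point): centre of the mouth of the button's bore, level with the board's top; bore 14 mm in diameter; the yellow button (11 mm across) has its top 4 mm below the mouth
- zero_button (a joint): travel of the yellow spring button: 0 up, 0.003 m fully down; about 5 N presses it fully down; it springs back
- disc: loose round steel check disc, 96 mm in diameter, 12 mm thick, 0.3 to 0.5 kg, too wide to grasp; origin at the centre of its underside, z up; it starts flat on the board near its left or right end. Seated, its top stands 5 mm above the board
- square_plate: loose square steel plate, 90 x 90 x 12 mm, at the other end of the board, not needed; origin at the centre of its underside
- weight_a: loose brass weight with a knob, 32 mm in diameter, 44 mm tall, standing on the left half of the board; origin at the centre of its underside
- weight_b: the same kind of brass weight, on the right half of the board
- stand: fixed black block 36 x 36 x 48 mm on the board's near side, with an upright through hole 15 mm in diameter in the middle of its top; origin at the centre of its underside, on the board
- stylus: loose stylus, 111 mm long, standing tip down in the stand; origin at the centre of the flat face of its tip, z along the axis towards the handle. Steel tip 6 mm in diameter (z 0 to 14 mm), shank 12 mm (to 45 mm), red collar 26 mm (45 to 50 mm) whose underside rests on the stand's top, round red handle 16 mm (51 to 111 mm)
There are look-alikes about, which are no part of the job. What is shaped like the stylus but black or green is not meant. Leave any green look-alike of the weight_b alone.

How it is judged:
By the outcome, as a careful person would: the job done as asked, in the order asked, and still so for the second after the job is handed in, with the robot touching nothing.
It also fails if it takes over 67 s, if anything falls off the work surface, if the arm or the gripper's body presses on something with over 40 N, if the wrist force passes 120 N, or if a joint passes its speed limit or range.

## Working session

There is one attempt and no reset: what is moved stays moved. The work goes in short steps, Python scripts to look and compute and a shell command to move; the robot and the scene stay as the last step left them, time stands still between calls to the robot, and variables do not carry over. Pictures are saved under pics/ and viewed, at most 10 in all, crops included, and the job is handed in when it is done.

```bash
mkdir -p pics; cat > h.py <<'E'
import numpy as np, cv2
from station import robot
def cap(n,f):
    c=robot.capture(n); cv2.imwrite('pics/'+f+'.png',cv2.cvtColor(c['img'],cv2.COLOR_RGB2BGR))
    np.savez('pics/'+f+'.npz',**c); return c
def load(f): return np.load('pics/'+f+'.npz')
def ray(c,uv,z):
    R=cv2.Rodrigues(np.array(c['rvec'],float))[0]; t=np.array(c['tvec'],float).ravel(); K=np.array(c['intrinsics'],float)
    d=R.T@np.linalg.inv(K)@np.array([uv[0],uv[1],1.]); o=-R.T@t
    return o+d*(z-o[2])/d[2]
def proj(c,P):
    return cv2.projectPoints(np.array(P,float).reshape(-1,3),np.array(c['rvec'],float),np.array(c['tvec'],float),np.array(c['intrinsics'],float),None)[0].reshape(-1,2)
def crop(f,x0,y0,x1,y1,s,o):
    i=cv2.imread('pics/'+f+'.png')[y0:y1,x0:x1]; cv2.imwrite('pics/'+o+'.png',cv2.resize(i,None,fx=s,fy=s,interpolation=cv2.INTER_CUBIC))
E
python3 - <<'E'
from h import *
a=cap('top','t0');b=cap('side','s0')
cv2.imwrite('pics/t0b.png',cv2.resize(cv2.imread('pics/t0.png'),(800,600)))
for c in (a,b):
    R=cv2.Rodrigues(np.array(c['rvec'],float))[0]; print(-R.T@np.array(c['tvec']).ravel(),R[2])
print(robot.sense())
E
```

```text
[ 390.18603352  -18.31174023 1192.14333657] [ 0.10977758  0.00152799 -0.993955  ]
[524.26283055 670.35967463 603.91252386] [-0.04234377 -0.76811579 -0.63890933]
{'t': 0.1, 'q': array([-1.30227508e+00,  3.77986002e-01,  7.97695180e-02,  1.27440926e+00,
        2.79747508e-05,  1.46053719e+00]), 'qvel': array([ 3.04127219e-04, -4.84806245e-04,  2.72464200e-03,  4.57819163e-05,
       -2.07162598e-03,  2.80906136e-04]), 'joint_efforts': array([ 2.16950721e-03, -4.64694142e+01,  2.70582587e+01,  1.21229308e-02,
        5.94313931e-06, -2.95948013e-06]), 'tcp_pos': array([ 212.50665769, -533.65794599,  230.46048108]), 'orientation': array([-3.13977742e+00, -2.29106540e-04,  3.78780142e-01]), 'contact_force': array([0.5094616 , 0.04597458, 0.05774715]), 'torque': array([-0.00061723,  0.0096758 , -0.02923228]), 'finger_force': 0.0, 'grip_width': 85.18274047080891}
```

View pics/t0b.png

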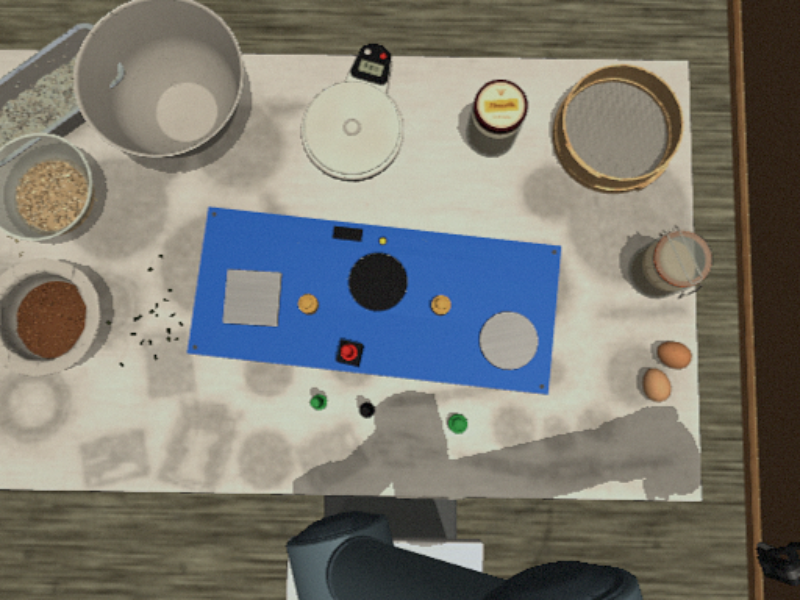

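View pics/s0.png

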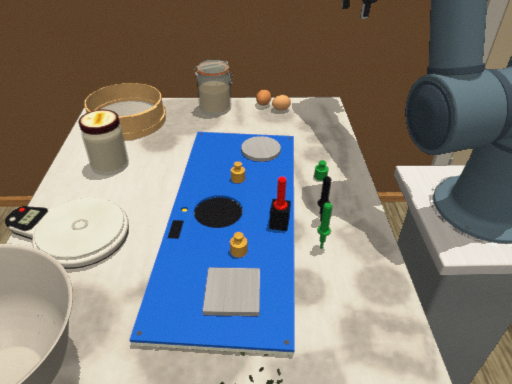

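The top view (800x600) shows the disc at (508,340), pocket (378,282), weight_b (441,304) nearly between them, stand with stylus (349,352) and yellow button (382,241). Next I measure these at full resolution.

```bash
python3 - <<'E'
from h import *
a=load('t0'); im=a['img'].astype(int); hsv=cv2.cvtColor(a['img'],cv2.COLOR_RGB2HSV)
def comp(m,x0,y0,x1,y1):
    M=np.zeros(m.shape,np.uint8);M[y0:y1,x0:x1]=m[y0:y1,x0:x1]
    cs=max(cv2.findContours(M,cv2.RETR_EXTERNAL,cv2.CHAIN_APPROX_NONE)[0],key=cv2.contourArea)
    (x,y),s,an=cv2.minAreaRect(cs); mo=cv2.moments(M,True)
    return cs,(mo['m10']/mo['m00'],mo['m01']/mo['m00']),s,an
blue=((hsv[...,0]>100)&(hsv[...,0]<125)&(hsv[...,1]>120)).astype(np.uint8)
cs,c,s,an=comp(blue,100,120,380,265)
box=cv2.boxPoints(cv2.minAreaRect(cs)); 
B=np.array([ray(a,p,20)[:2] for p in box]); print('board',B.round(1),B.mean(0).round(1),[np.linalg.norm(B[i]-B[i-1]).round(1) for i in range(4)])
for i in range(4):
    d=B[i]-B[i-1]; print(np.degrees(np.arctan2(d[1],d[0])).round(2))
gray=(hsv[...,1]<60)&(hsv[...,2]>90)
for n,m,r,z in [('disc',gray,(300,192,350,242),32),('plate',gray,(138,168,184,212),32),
  ('pocket',hsv[...,2]<70,(218,155,266,204),16.5),('wb',(hsv[...,0]<30)&(hsv[...,1]>80),(270,182,294,206),50),('wa',(hsv[...,0]<30)&(hsv[...,1]>80),(186,182,210,206),50),
  ('btn',(hsv[...,0]>15)&(hsv[...,0]<35)&(hsv[...,1]>100),(236,146,254,162),16),
  ('stylus',((hsv[...,0]<8)|(hsv[...,0]>172))&(hsv[...,1]>140),(212,212,236,236),100),('stand',hsv[...,2]<70,(208,208,240,240),68)]:
    cs,c,s,an=comp(m.astype(np.uint8),*r); pp=[ray(a,q[0],z)[:2] for q in cs]; 
    (x,y),rad=cv2.minEnclosingCircle(cs); print(n,'px',np.round(c,1),'moments',ray(a,c,z)[:2].round(1),'circ',ray(a,(x,y),z)[:2].round(1),'r',(rad*ray(a,(1,0),z)[1]*0+rad*abs(ray(a,(0,0),z)-ray(a,(1,0),z)).max()).round(1))
crop('t0',110,120,375,260,3,'t0c');crop('s0',140,120,340,300,4,'s0c')
E
```

```text
board [[ 446.7  330.9]
 [ 696.   315.7]
 [ 638.1 -291.5]
 [ 391.6 -262.6]] [543.1  23.1] [np.float64(596.0), np.float64(249.7), np.float64(609.9), np.float64(248.2)]
84.69
-3.48
-95.45
173.33
disc px [325.1 217.6] moments [ 477. -197.] circ [ 477.2 -197. ] r 50.5
plate px [161.1 190.2] moments [540.1 225.5] circ [539.3 225.8] r 64.1
pocket px [241.4 180. ] moments [572.9  19.7] circ [573.1  19.6] r 50.6
wb px [281.7 194.8] moments [531.8 -84.3] circ [531.6 -84.5] r 16.2
wa px [196.8 194.1] moments [529.6 130.9] circ [529.1 131. ] r 16.9
btn px [244.5 153.7] moments [643.1  13.1] circ [642.8  13.1] r 5.2
stylus px [223.  224.9] moments [449.9  59. ] circ [449.8  59.1] r 14.6
stand px [224.1 225.8] moments [449.5  58.5] circ [450.2  60. ] r 26.5
```

View pics/t0c.png

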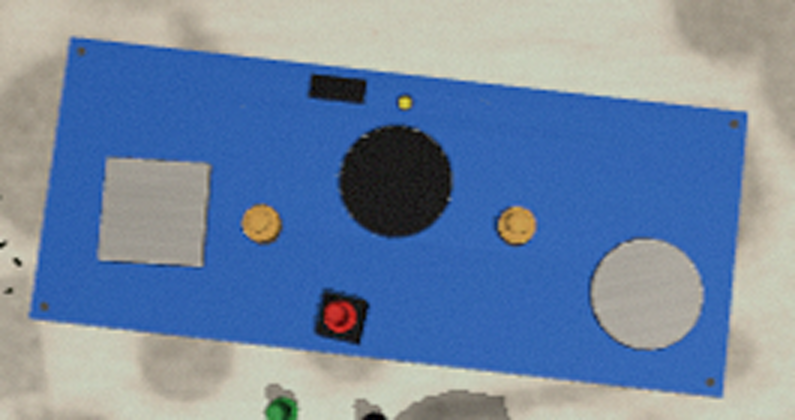

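View pics/s0c.png

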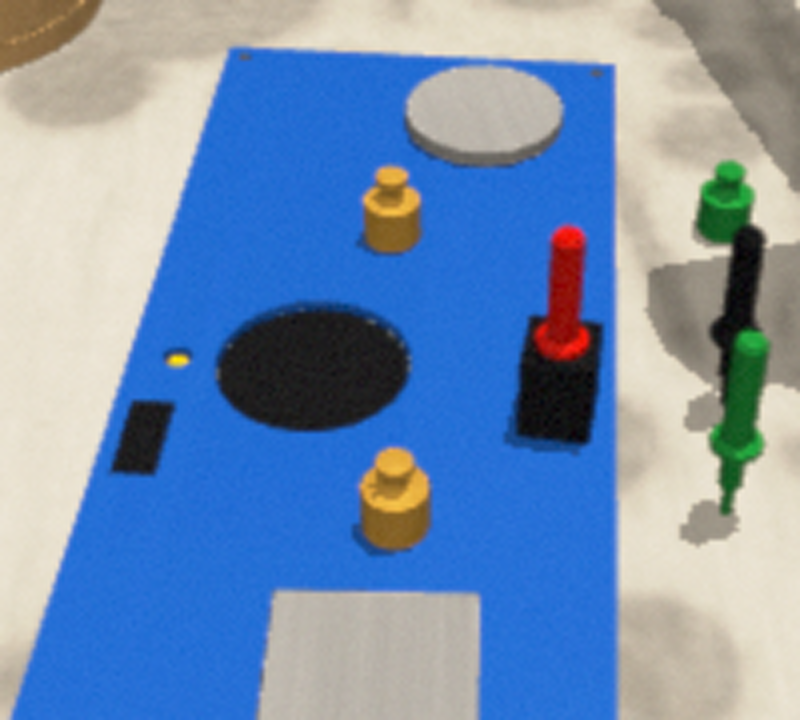

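The crops show the disc lying flat at the right end, with the near side of weight_b open between weight and stand. In the crop, the stylus and stand are at (340,315) and the button at (404,103). World estimates: disc (477,-197), weight_b (532,-84), pocket (573,20), stand (450,59), button (643,13). These fit the given sizes and reach.

Plan: push with the fingers 60 mm apart as a cradle, via (455,-40), then diagonally into the pocket.

```bash
cat >> h.py <<'E'
def go(x,y,z,yawdeg=None):
    s=robot.sense(); p=s['tcp_pos']; yw=s['orientation'][2]
    d=np.array([x,y,z])-p; c,n=np.cos(yw),np.sin(yw)
    tn=0 if yawdeg is None else -(yawdeg-np.degrees(yw))
    print('shift',np.round([(c*d[0]+n*d[1])/1000,(n*d[0]-c*d[1])/1000,-d[2]/1000],4),'turn',round((tn+180)%360-180,1),'| t',round(s['t'],2),'yaw',round(np.degrees(yw),1),'tcp',p.round(1),'F',s['contact_force'].round(1))
E
python3 -c "
from h import *
go(487,-271,130,98);go(487,-271,20,98)
c=load('t0')
for n,p in [('blackS',(235,262)),('greenS',(203.5,257)),('greenW',(292.5,271))]: print(n,ray(c,p,110 if n!='greenW' else 40).round(0))"
```

```text
shift [ 0.3522 -0.1425  0.1005] turn -76.3 | t 0.1 yaw 21.7 tcp [ 212.5 -533.7  230.5] F [0.5 0.  0.1]
shift [ 0.3522 -0.1425  0.2105] turn -76.3 | t 0.1 yaw 21.7 tcp [ 212.5 -533.7  230.5] F [0.5 0.  0.1]
blackS [362.  28. 110.]
greenS [373. 102. 110.]
greenW [ 341. -114.   40.]
```

```bash
python3 -m jog '[[[0.04,-0.015,0],-8],[[0.08,-0.03,0],-16],[[0.12,-0.048,0],-24],[[0.165,-0.066,0.01],-32],[[0.21,-0.084,0.03],-40],[[0.255,-0.1,0.05],-48],[[0.3,-0.12,0.07],-56],[[0.34,-0.138,0.09],-64]]' 0.06 60
python3 -m jog '[[[0,0,0.01],-6],[[0,0,0.02],-12],[[0,0,0.03],-12],[[0,0,0.03],-12],[[0,0,0.03],-12],[[0,0,0.03],-12],[[0,0,0.03],-12],[[0,0,0.03],-12]]'
python3 -c "
from h import *
go(487,-271,60,98);go(487,-271,20,98)"
```

```text
t: 0.9
tcp_pos: [475.1, -282.4, 142.7]
orientation: [3.142, 0.0, 1.502]
contact_force: [0.1, -0.8, 0.6]
grip_width: 60.2
finger_force: 0.0
t: 1.7
tcp_pos: [474.2, -284.4, 114.1]
orientation: [3.141, 0.001, 1.705]
contact_force: [0.4, -0.1, -0.0]
grip_width: 60.0
finger_force: 0.0
shift [0.0116 0.0145 0.0541] turn -0.3 | t 1.7 yaw 97.7 tcp [ 474.2 -284.4  114.1] F [ 0.4 -0.1 -0. ]
shift [0.0116 0.0145 0.0941] turn -0.3 | t 1.7 yaw 97.7 tcp [ 474.2 -284.4  114.1] F [ 0.4 -0.1 -0. ]
```

```bash
python3 -m jog '[[[0,0.0145,0.02],0],[[0,0.0145,0.04],0],[[0,0.0145,0.06],0],[[0,0.0145,0.075],0],[[0,0.0145,0.085],0],[[0,0.0145,0.093],0],[[0,0.0145,0.0935],0],[[0,0.0145,0.0935],0]]'
python3 -m jog '[[[0.006,0,0],0],[[0.012,0,0],0],[[0.018,0,0],0],[[0.024,0,0],0],[[0.030,0,0],0],[[0.036,0,0],0],[[0.044,0,0],0],[[0.054,0,0],0]]'
python3 - <<'E'
from h import *
cap('side','s1'); go(461.7,-88,20,98)
i=cv2.imread('pics/s1.png'); cv2.imwrite('pics/s1c.png',cv2.resize(i[90:270,180:340],None,fx=3.3,fy=3.3,interpolation=cv2.INTER_CUBIC))
E
```

```text
t: 2.5
tcp_pos: [488.6, -282.3, 20.5]
orientation: [3.141, 0.001, 1.705]
contact_force: [-0.8, 0.6, -0.6]
grip_width: 60.0
finger_force: 0.0
t: 3.3
tcp_pos: [481.5, -228.7, 20.3]
orientation: [3.141, 0.002, 1.705]
contact_force: [0.7, -2.7, -0.7]
grip_width: 60.2
finger_force: 1.1
shift [ 0.1398 -0.0002  0.    ] turn -0.2 | t 3.35 yaw 97.8 tcp [ 480.7 -226.5   20. ] F [1.2 0.4 0.9]
```

View pics/s1c.png

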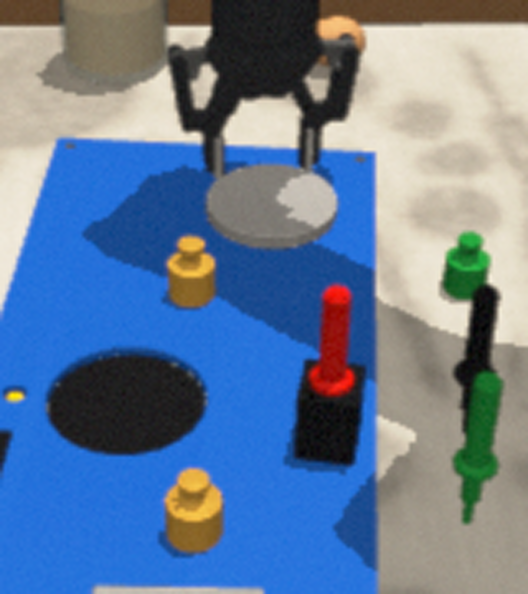

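The fingers are behind the disc and in contact in the crop (disc at (272,205)), on the correct side of weight_b. Next I push on past the weight.

```bash
python3 -m jog '[[[0.008,0,0],0],[[0.017,0,0],0],[[0.026,0,0],0],[[0.035,0,0],0],[[0.044,0,0],0],[[0.053,0,0],0],[[0.062,0,0],0],[[0.071,0,0],0]]'
python3 -m jog '[[[0.009,0,0],0],[[0.018,0,0],0],[[0.027,0,0],0],[[0.036,0,0],0],[[0.045,0,0],0],[[0.053,0,0],0],[[0.060,0,0],0],[[0.065,0,0],0]]'
python3 - <<'E'
from h import *
a=cap('top','t1');cap('side','s1b'); go(461.7,-88,20,98)
crop('t1',110,120,375,260,3,'t1c');print(proj(a,[[455,-40,32],[532,-84,50]]).round(1))
E
```

```text
t: 4.15
tcp_pos: [471.5, -157.4, 20.1]
orientation: [3.142, 0.0, 1.705]
contact_force: [0.7, -3.2, 0.0]
grip_width: 60.2
finger_force: 1.4
t: 4.95
tcp_pos: [462.7, -93.1, 20.1]
orientation: [-3.141, 0.0, 1.706]
contact_force: [0.4, -3.3, 0.0]
grip_width: 59.9
finger_force: 1.4
shift [ 0.0047 -0.0003  0.    ] turn -0.2 | t 5.05 yaw 97.8 tcp [462.6 -92.6  20. ] F [ 0.1 -0.6  0.4]
[[263.6 225.1]
 [281.6 194.7]]
```

View pics/t1c.png

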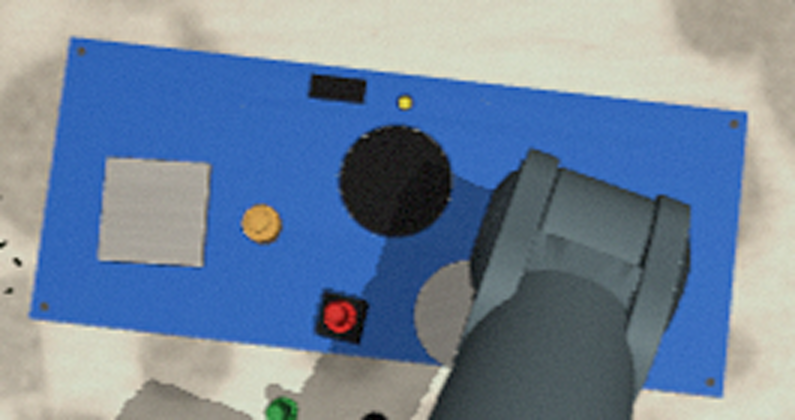

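The arm hides half the disc. Its left edge is at crop (415,310), and its visible rim runs up to (463,262). I'll fit a circle of the known radius to that rim.

```bash
python3 - <<'E'
from h import *
from scipy.optimize import least_squares
a=load('t1')
P=np.array([ray(a,(110+u/3,120+v/3),32)[:2] for u,v in [(465,261),(440,271),(421,291),(415,312),(422,338),(442,360)]])
r=least_squares(lambda c:np.hypot(*(P-c).T)-48,[455,-40]); print('disc',r.x.round(1),r.fun.round(1))
print('behind',np.hypot(*(r.x-[462.6,-92.6])))
d=np.array([573,20])-r.x; th=np.arctan2(d[1],d[0]); print('dir',np.degrees(th),np.hypot(*d))
w=np.array([532,-84])-r.x; print('clear',abs(np.cos(th)*w[1]-np.sin(th)*w[0]))
for y in np.linspace(98,np.degrees(th),9):
    t=np.radians(y); q=r.x-58*np.array([np.cos(t),np.sin(t)]); go(q[0],q[1],20,y)
E
```

```text
disc [455.4 -50.3] [-1.2 -1.   0.8  1.4 -0.5 -1.7]
behind 42.94213773469575
dir 30.852831629847465 137.02618096127264
clear 68.25646601376931
shift [-0.0151 -0.0012  0.    ] turn -0.2 | t 5.05 yaw 97.8 tcp [462.6 -92.6  20. ] F [ 0.1 -0.6  0.4]
shift [-0.0145 -0.0097  0.    ] turn 8.2 | t 5.05 yaw 97.8 tcp [462.6 -92.6  20. ] F [ 0.1 -0.6  0.4]
shift [-0.0127 -0.018   0.    ] turn 16.5 | t 5.05 yaw 97.8 tcp [462.6 -92.6  20. ] F [ 0.1 -0.6  0.4]
shift [-0.0097 -0.0259  0.    ] turn 24.9 | t 5.05 yaw 97.8 tcp [462.6 -92.6  20. ] F [ 0.1 -0.6  0.4]
shift [-0.0055 -0.0333  0.    ] turn 33.3 | t 5.05 yaw 97.8 tcp [462.6 -92.6  20. ] F [ 0.1 -0.6  0.4]
shift [-0.0004 -0.0401  0.    ] turn 41.7 | t 5.05 yaw 97.8 tcp [462.6 -92.6  20. ] F [ 0.1 -0.6  0.4]
shift [ 0.0057 -0.046   0.    ] turn 50.1 | t 5.05 yaw 97.8 tcp [462.6 -92.6  20. ] F [ 0.1 -0.6  0.4]
shift [ 0.0126 -0.0509  0.    ] turn 58.5 | t 5.05 yaw 97.8 tcp [462.6 -92.6  20. ] F [ 0.1 -0.6  0.4]
shift [ 0.0202 -0.0548  0.    ] turn 66.9 | t 5.05 yaw 97.8 tcp [462.6 -92.6  20. ] F [ 0.1 -0.6  0.4]
```

The disc is at (455,-50), which leaves only 4 mm to weight_b on the diagonal. I'll push 16 mm further, then back off and swing round.

```bash
python3 -m jog '[[[0.004,0,0],0],[[0.008,0,0],0],[[0.012,0,0],0],[[0.016,0,0],0],[[0.016,0,0],0],[[0.011,0,0],0],[[0.005,0,0],0],[[0.001,0,0],0]]'
python3 - <<'E'
from h import *
D=np.array([453.2,-34.3]); d=np.array([573,20])-D; th=np.arctan2(d[1],d[0]); print(D,np.degrees(th))
for y in np.linspace(98,np.degrees(th),10):
    t=np.radians(y); q=D-58*np.array([np.cos(t),np.sin(t)]); go(q[0],q[1],20,y)
E
```

```text
t: 5.85
tcp_pos: [462.7, -93.2, 19.9]
orientation: [-3.141, -0.0, 1.705]
contact_force: [0.4, 0.1, -0.6]
grip_width: 60.1
finger_force: 0.0
[453.2 -34.3] 24.382668183786453
shift [ 0.0016 -0.0012 -0.0001] turn -0.3 | t 5.85 yaw 97.7 tcp [462.7 -93.2  19.9] F [ 0.4  0.1 -0.6]
shift [ 0.0021 -0.0095 -0.0001] turn 7.9 | t 5.85 yaw 97.7 tcp [462.7 -93.2  19.9] F [ 0.4  0.1 -0.6]
shift [ 0.0039 -0.0176 -0.0001] turn 16.0 | t 5.85 yaw 97.7 tcp [462.7 -93.2  19.9] F [ 0.4  0.1 -0.6]
shift [ 0.0067 -0.0253 -0.0001] turn 24.2 | t 5.85 yaw 97.7 tcp [462.7 -93.2  19.9] F [ 0.4  0.1 -0.6]
shift [ 0.0106 -0.0326 -0.0001] turn 32.4 | t 5.85 yaw 97.7 tcp [462.7 -93.2  19.9] F [ 0.4  0.1 -0.6]
shift [ 0.0156 -0.0393 -0.0001] turn 40.6 | t 5.85 yaw 97.7 tcp [462.7 -93.2  19.9] F [ 0.4  0.1 -0.6]
shift [ 0.0214 -0.0452 -0.0001] turn 48.8 | t 5.85 yaw 97.7 tcp [462.7 -93.2  19.9] F [ 0.4  0.1 -0.6]
shift [ 0.028  -0.0501 -0.0001] turn 56.9 | t 5.85 yaw 97.7 tcp [462.7 -93.2  19.9] F [ 0.4  0.1 -0.6]
shift [ 0.0352 -0.0542 -0.0001] turn 65.1 | t 5.85 yaw 97.7 tcp [462.7 -93.2  19.9] F [ 0.4  0.1 -0.6]
shift [ 0.0429 -0.0571 -0.0001] turn 73.3 | t 5.85 yaw 97.7 tcp [462.7 -93.2  19.9] F [ 0.4  0.1 -0.6]
```

```bash
python3 -m jog '[[[0.002,-0.0095,0],8],[[0.004,-0.0176,0],16],[[0.0067,-0.0253,0],24.2],[[0.0106,-0.0326,0],32.4],[[0.0156,-0.0393,0],40.6],[[0.0214,-0.0452,0],48.8],[[0.028,-0.05,0],56.9],[[0.0352,-0.0542,0],65.1]]'
python3 -m jog '[[[0.0078,0,0],8.2],[[0.0078,0,0],8.2],[[0.0078,0,0],8.2],[[0.0078,0,0],8.2],[[0.0078,0,0],8.2],[[0.0078,0,0],8.2],[[0.0078,0,0],8.2],[[0.0078,0,0],8.2]]'
python3 - <<'E'
from h import *
go(400.4,-58.2,20,24.4)
a=cap('top','t2');b=cap('side','s2')
i=b['img'][90:270,160:340,::-1];j=a['img'][120:260,200:340,::-1]
cv2.imwrite('pics/m2.png',np.hstack([cv2.resize(i,(400,400)),cv2.resize(j,(400,400))]))
E
```

```text
t: 6.65
tcp_pos: [404.0, -65.2, 20.0]
orientation: [-3.141, -0.0, 0.562]
contact_force: [-0.3, -0.4, -0.5]
grip_width: 60.2
finger_force: 0.0
t: 7.45
tcp_pos: [410.9, -61.0, 20.1]
orientation: [3.141, 0.0, 0.426]
contact_force: [-1.0, 0.3, -0.1]
grip_width: 59.8
finger_force: 0.2
shift [-0.0084 -0.0069  0.0001] turn 0.0 | t 7.45 yaw 24.4 tcp [410.9 -61.   20.1] F [-1.   0.3 -0.1]
```

View pics/m2.png

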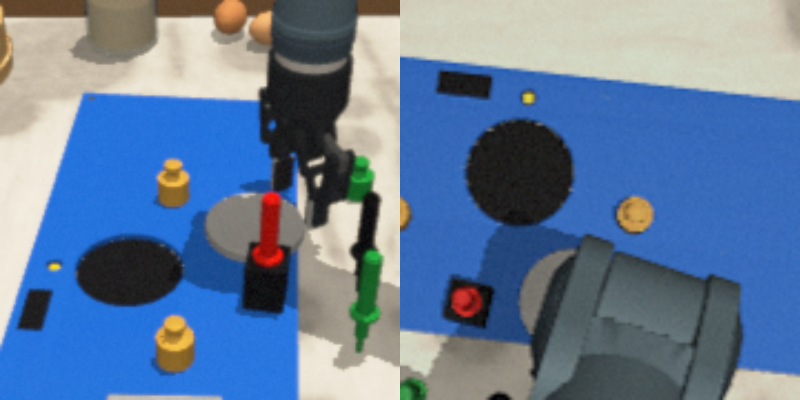

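The disc sits between stand and weight_b with the fingers behind it (disc about (255,225) in the left half of the picture). The TCP-to-pocket line has a heading of 26.5°, so I turn by -2.1° and push along it.

```bash
python3 -m jog '[[[0,0,0],-2.1],[[0.006,0,0],-2.1],[[0.014,0,0],-2.1],[[0.022,0,0],-2.1],[[0.030,0,0],-2.1],[[0.038,0,0],-2.1],[[0.045,0,0],-2.1],[[0.050,0,0],-2.1]]'
python3 - <<'E'
from h import *
u=np.array([np.cos(np.radians(26.5)),np.sin(np.radians(26.5))]); q=np.array([573,20])-43*u; go(q[0],q[1],20,26.5)
E
```

```text
t: 8.35
tcp_pos: [457.6, -40.1, 20.0]
orientation: [3.141, -0.001, 0.463]
contact_force: [-1.3, -0.8, -0.6]
grip_width: 59.7
finger_force: 1.2
shift [ 0.0871 -0.0022  0.    ] turn 0.0 | t 8.35 yaw 26.5 tcp [457.6 -40.1  20. ] F [-1.3 -0.8 -0.6]
```

```bash
python3 -m jog '[[[0.006,0,0],0],[[0.014,-0.0005,0],0],[[0.022,-0.001,0],0],[[0.031,-0.001,0],0],[[0.040,-0.0015,0],0],[[0.049,-0.002,0],0],[[0.057,-0.002,0],0],[[0.062,-0.002,0],0]]'
python3 - <<'E'
from h import *
a=cap('top','t3');b=cap('side','s3')
u=np.array([np.cos(np.radians(26.5)),np.sin(np.radians(26.5))]); q=np.array([573,20])-43*u; go(q[0],q[1],20,26.5)
i=b['img'][150:250,160:260,::-1];j=a['img'][130:230,195:295,::-1]
cv2.imwrite('pics/m3.png',np.hstack([cv2.resize(i,(400,400)),cv2.resize(j,(400,400))]))
E
```

```text
t: 9.15
tcp_pos: [511.8, -10.5, 20.2]
orientation: [3.141, -0.0, 0.463]
contact_force: [-3.7, -2.2, 0.9]
grip_width: 60.0
finger_force: 1.8
shift [ 0.0249 -0.      0.0003] turn 0.0 | t 9.25 yaw 26.5 tcp [512.3 -10.3  20.3] F [-0.5 -0.   0.2]
```

View pics/m3.png

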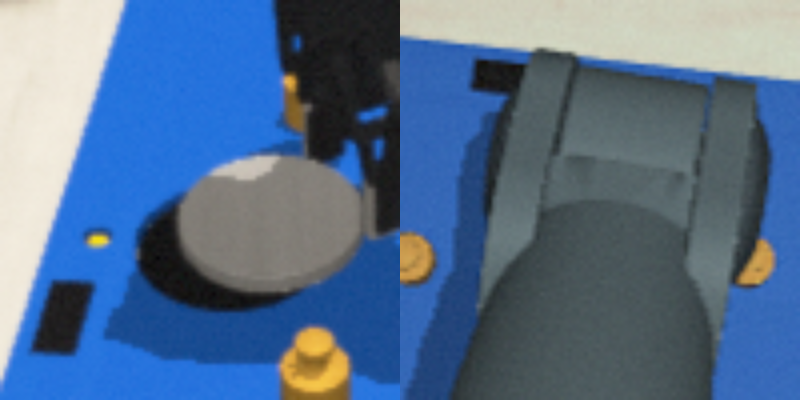

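In the left half, the disc (about (270,222)) partly overhangs the pocket (rim left edge about (138,248)), still flat. About 25 mm remains, so I continue slowly.

```bash
python3 -m jog '[[[0.003,0,0],0],[[0.006,0,0],0],[[0.009,0,0],0],[[0.012,0,0],0],[[0.015,0,0],0],[[0.018,0,0],0],[[0.020,0,0],0],[[0.022,0,0],0]]'
python3 -m jog '[[[0.001,0,0],0],[[0.002,0,0],0],[[0.003,0,0],0],[[0.004,0,0],0],[[0.004,0,0],0],[[0.004,0,0],0],[[0.004,0,0],0],[[0.004,0,0],0]]'
python3 - <<'E'
from h import *
b=cap('side','s4')
go(537,2,20,26.5)
cv2.imwrite('pics/m4.png',cv2.resize(b['img'][150:250,150:260,::-1],(660,600),interpolation=cv2.INTER_CUBIC))
E
```

```text
t: 10.05
tcp_pos: [531.5, -0.7, 20.1]
orientation: [3.142, -0.001, 0.463]
contact_force: [0.2, 0.0, -0.2]
grip_width: 59.9
finger_force: 0.0
t: 10.85
tcp_pos: [534.2, 0.8, 20.0]
orientation: [3.142, 0.0, 0.462]
contact_force: [0.2, -0.6, 0.5]
grip_width: 60.1
finger_force: 0.0
shift [0.003  0.0001 0.0001] turn 0.0 | t 10.9 yaw 26.5 tcp [534.3   0.8  20.1] F [ 0.1  0.5 -0.2]
```

View pics/m4.png

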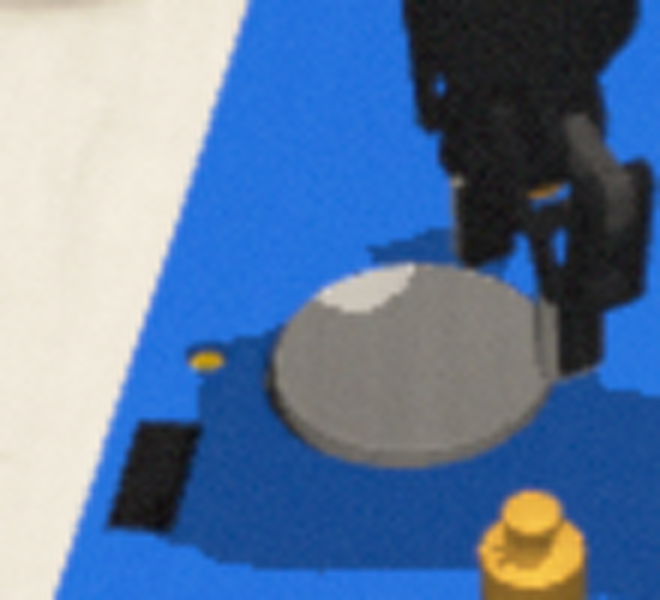

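The disc looks seated in the crop: only a thin rim shows at its lower edge (about (400,462)) and the contact force has fallen to zero. I check this by comparing projected outlines with the picture, then raise the tool.

```bash
python3 - <<'E'
from h import *
c=load('s4'); t=np.linspace(0,2*np.pi,73)
for z,x,y in [(25,573,20),(32,573,20),(32,570,18)]:
    p=proj(c,np.c_[x+48*np.cos(t),y+48*np.sin(t),0*t+z]); p=(p-[150,150])*6
    print(z,p.min(0).round(),p.max(0).round())
E
python3 -m jog '[[[-0.01,0,0],0],[[-0.015,0,-0.02],0],[[-0.015,0,-0.05],0],[[-0.02,0,-0.09],0],[[-0.03,0.0,-0.13],0],[[-0.05,0,-0.16],0],[[-0.08,0,-0.19],0],[[-0.11,0,-0.19],0]]'
python3 - <<'E'
from h import *
a=cap('top','t5'); c=cap('side','s5')
go(450,59,91,26.5); go(450,59,160,26.5)
i=cv2.resize(c['img'][150:250,150:260,::-1],(440,400),interpolation=cv2.INTER_CUBIC);j=cv2.resize(a['img'][130:230,195:285,::-1],(360,400),interpolation=cv2.INTER_CUBIC)
cv2.imwrite('pics/m5.png',np.hstack([i,j]))
E
```

```text
25 [269. 260.] [553. 448.]
32 [267. 244.] [553. 433.]
32 [277. 241.] [562. 428.]
t: 11.7
tcp_pos: [437.2, -49.4, 214.0]
orientation: [3.136, -0.005, 0.463]
contact_force: [0.3, -0.7, 0.6]
grip_width: 60.2
finger_force: 0.0
shift [ 0.0634 -0.0893  0.1198] turn -0.1 | t 11.8 yaw 26.4 tcp [432.8 -49.2 210.8] F [ 0.  -0.6 -0. ]
shift [ 0.0634 -0.0893  0.0508] turn -0.1 | t 11.8 yaw 26.4 tcp [432.8 -49.2 210.8] F [ 0.  -0.6 -0. ]
```

View pics/m5.png

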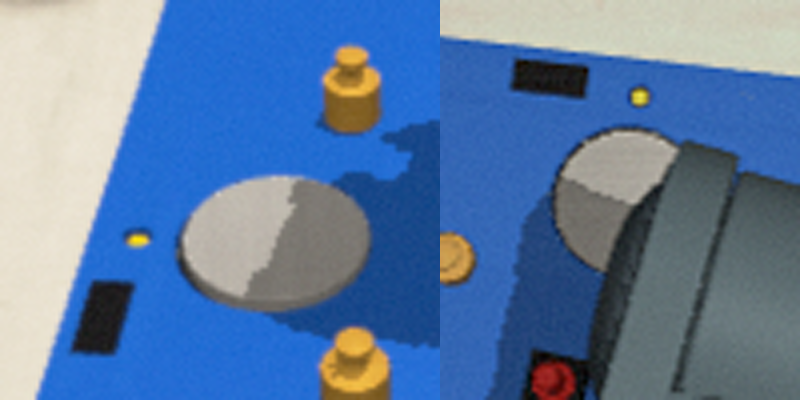

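The outline matches a disc seated at z = 25 (predicted top edge 260, seen about 262; unseated would be 244). Now I triangulate the stylus and button from both views.

```bash
python3 - <<'E'
from h import *
a=load('t0');s=load('s0');s5=load('s5')
def red(c,x0,y0,x1,y1):
    h=cv2.cvtColor(c['img'],cv2.COLOR_RGB2HSV);m=((h[...,0]<8)|(h[...,0]>172))&(h[...,1]>140)&(h[...,2]>60)
    ys,xs=np.nonzero(m[y0:y1,x0:x1]); return xs+x0,ys+y0
xs,ys=red(s,265,170,300,220)
for v in range(ys.min(),ys.max()+1,4): k=xs[ys==v]; print(v,k.min(),k.max(),end='; ')
for x,y in [(450,59),(447,59),(453,59),(450,56),(450,62)]: print((x,y),proj(s,[[x,y,134],[x,y,73]]).round(1).tolist(),proj(a,[[x,y,134],[x,y,73]]).round(1).tolist())
xs,ys=red(a,212,212,236,236); print('top red',xs.min(),xs.max(),ys.min(),ys.max())
h=cv2.cvtColor(s5['img'],cv2.COLOR_RGB2HSV); m=((h[...,0]>18)&(h[...,0]<35)&(h[...,1]>120)).copy()
ys,xs=np.nonzero(m[200:220,176:192]); print('btn side',ray(s5,(xs.mean()+176,ys.mean()+200),16).round(1))
m=(h[...,1]<40)&(h[...,2]>70); M=np.zeros(m.shape,np.uint8); M[190:232,190:246]=m[190:232,190:246]
cs=max(cv2.findContours(M,0,1)[0],key=cv2.contourArea); print('disc',cv2.boundingRect(cs),cv2.fitEllipse(cs))
t=np.linspace(0,6.28,73)
for z in (25,32):
    p=proj(s5,np.c_[573+48*np.cos(t),20+48*np.sin(t),0*t+z]).astype(np.float32); print(z,cv2.fitEllipse(p))
E
```

```text
177 280 283; 181 278 285; 185 278 284; 189 278 284; 193 278 284; 197 278 283; 201 274 285; 205 273 287; 209 276 284; (450, 59) [[283.0, 176.9], [281.4, 202.2]] [[222.0, 224.1], [223.7, 225.5]]
(447, 59) [[284.7, 176.8], [283.0, 202.2]] [[221.9, 225.3], [223.7, 226.7]]
(453, 59) [[281.4, 176.9], [279.8, 202.3]] [[222.0, 222.8], [223.8, 224.3]]
(450, 56) [[282.9, 175.9], [281.3, 201.2]] [[223.3, 224.1], [225.0, 225.5]]
(450, 62) [[283.2, 177.9], [281.5, 203.3]] [[220.7, 224.0], [222.5, 225.5]]
top red 218 228 220 230
btn side [644.2  12.2  16. ]
disc (195, 194, 47, 34) ((218.3699951171875, 210.51893615722656), (32.36127471923828, 46.381290435791016), 84.98259735107422)
25 ((218.5088348388672, 209.00042724609375), (31.331470489501953, 47.3724479675293), 86.20833587646484)
32 ((218.35064697265625, 206.42498779296875), (31.27498435974121, 47.61829376220703), 86.27217864990234)
```

```bash
python3 -m jog '[[[0.01,-0.015,0],0],[[0.025,-0.035,0.01],0],[[0.045,-0.06,0.02],0],[[0.06,-0.08,0.03],0],[[0.064,-0.089,0.035],0],[[0.064,-0.089,0.04],0],[[0.064,-0.089,0.04],0],[[0.064,-0.089,0.04],0]]'
python3 -c "
from h import *
go(451,59,91)"
```

```text
t: 12.6
tcp_pos: [453.3, 59.0, 170.1]
orientation: [3.141, 0.0, 0.461]
contact_force: [0.4, -0.2, 0.1]
grip_width: 59.9
finger_force: 0.0
shift [-0.0021 -0.001   0.0791] turn 0 | t 12.6 yaw 26.4 tcp [453.3  59.  170.1] F [ 0.4 -0.2  0.1]
```

```bash
python3 -m jog '[[[-0.002,-0.001,0.015],0],[[-0.002,-0.001,0.03],0],[[-0.002,-0.001,0.045],0],[[-0.002,-0.001,0.06],0],[[-0.002,-0.001,0.072],0],[[-0.002,-0.001,0.079],0],[[-0.002,-0.001,0.079],0],[[-0.002,-0.001,0.079],0]]'
python3 -m jog '[[[0,0,0],0],[[0,0,0],0],[[0,0,0],0],[[0,0,0],0],[[0,0,0],0],[[0,0,0],0],[[0,0,0],0],[[0,0,0],0]]' 0.005 60
python3 -c "
from h import *
go(451,59,91)"
```

```text
t: 13.4
tcp_pos: [451.6, 59.5, 91.6]
orientation: [3.141, -0.001, 0.462]
contact_force: [0.9, -0.5, -0.3]
grip_width: 60.3
finger_force: 0.0
t: 14.2
tcp_pos: [451.3, 60.0, 91.2]
orientation: [3.141, -0.0, 0.463]
contact_force: [0.3, 0.6, 3.0]
grip_width: 14.4
finger_force: 58.4
shift [-0.0007  0.0008  0.0002] turn 0 | t 14.2 yaw 26.5 tcp [451.3  60.   91.2] F [0.3 0.6 3. ]
```

```bash
python3 -m jog '[[[0,0,-0.005],0],[[0,0,-0.012],0],[[0,0,-0.022],0],[[0,0,-0.034],0],[[0,0,-0.046],0],[[0,0,-0.058],0],[[0,0,-0.064],0],[[0,0,-0.064],0]]'
python3 -c "
from h import *
b=cap('side','s6'); go(643.5,12.7,150)
h=cv2.cvtColor(b['img'],cv2.COLOR_RGB2HSV);m=((h[...,0]<8)|(h[...,0]>172))&(h[...,1]>140)&(h[...,2]>60)
ys,xs=np.nonzero(m[100:220,250:310]); print('red rows',ys.min()+100,ys.max()+100)
p=robot.sense()['tcp_pos'];print(proj(b,[p-[0,0,18],p-[0,0,23],p-[0,0,68]]).round(1))
for v in range(150,205,3):
  k=xs[ys+100==v]+250
  if len(k): print(v,k.min(),k.max(),end='; ')
crop('s6',235,110,315,210,6,'m6')
"
```

```text
t: 15.0
tcp_pos: [452.2, 59.9, 156.3]
orientation: [3.14, -0.002, 0.463]
contact_force: [0.4, -0.0, -0.7]
grip_width: 14.9
finger_force: 58.4
shift [0.1506 0.1278 0.0056] turn 0 | t 15.05 yaw 26.5 tcp [451.7  59.9 155.6] F [-0.8 -0.4 -1. ]
red rows 146 181
[[282.3 175.6]
 [282.1 177.8]
 [280.9 196.7]]
150 278 280; 153 278 281; 156 278 279; 159 278 279; 162 277 279; 165 277 279; 168 279 279; 171 278 280; 174 276 286; 177 275 287; 180 277 285;
```

View pics/m6.png

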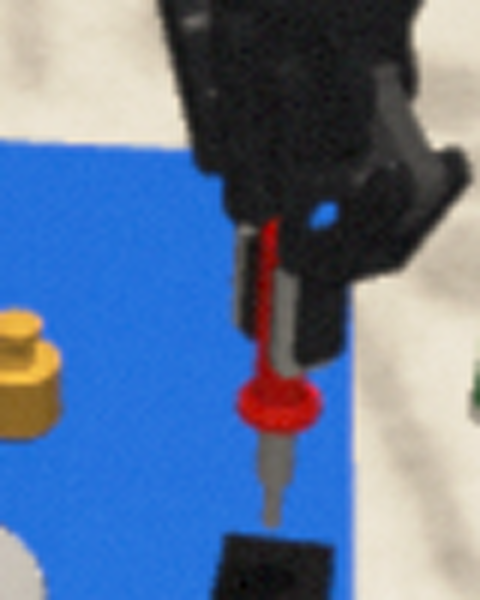

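The stylus hangs upright with its tip at crop (271,522), or pixel (280.2,197), within 1 pixel of the expected point 68 mm under the TCP. Next I move over the bore.

```bash
python3 -m jog '[[[0.01,0.008,0],0],[[0.03,0.025,0],0],[[0.055,0.046,0],0],[[0.08,0.068,0],0],[[0.105,0.09,0],0],[[0.13,0.11,0],0],[[0.145,0.123,0],0],[[0.1505,0.128,0],0]]'
python3 -m jog '[[[0,0,0.01],0],[[0,0,0.02],0],[[0,0,0.03],0],[[0,0,0.04],0],[[0,0,0.05],0],[[0,0,0.055],0],[[0,0,0.055],0],[[0,0,0.055],0]]'
python3 -c "
from h import *
b=cap('side','s7'); go(643,12.7,92)
p=robot.sense()['tcp_pos'];print(((proj(b,[p-[0,0,68],[643,12.7,16]])-[150,160])*7).round(1))
crop('s7',150,160,230,230,7,'m7')
"
```

```text
t: 15.85
tcp_pos: [645.0, 11.6, 153.4]
orientation: [3.142, 0.0, 0.462]
contact_force: [-0.2, 0.7, -0.5]
grip_width: 14.6
finger_force: 58.5
t: 16.65
tcp_pos: [643.1, 12.5, 100.3]
orientation: [3.141, -0.0, 0.463]
contact_force: [0.2, 0.3, -0.6]
grip_width: 14.8
finger_force: 58.4
shift [-0.0002 -0.0003  0.0086] turn 0 | t 16.7 yaw 26.5 tcp [643.4  12.5 100.6] F [-0.1 -0.5 -1. ]
[[236.9 305.1]
 [243.6 348. ]]
```

View pics/m7.png

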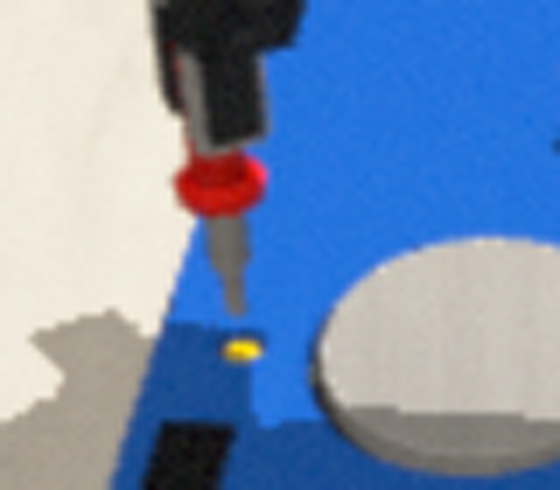

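The tip at crop (234,310) is right above the yellow button at (242,350): straight-down travel lands it within about 1 mm. Descending.

```bash
python3 -m jog '[[[0,0,0.004],0],[[0,0,0.008],0],[[0,0,0.012],0],[[0,0,0.015],0],[[0,0,0.016],0],[[0,0,0.017],0],[[0,0,0.018],0],[[0,0,0.019],0]]'
python3 -m jog '[[[0,0,0.0005],0],[[0,0,0.001],0],[[0,0,0.001],0],[[0,0,0.001],0],[[0,0,0.001],0],[[0,0,0.001],0],[[0,0,0.001],0],[[0,0,0.001],0]]'
```

```text
t: 17.5
tcp_pos: [643.0, 12.6, 81.5]
orientation: [3.141, -0.0, 0.463]
contact_force: [-2.0, 0.2, 4.3]
grip_width: 14.5
finger_force: 58.9
t: 18.3
tcp_pos: [643.2, 12.6, 81.2]
orientation: [3.141, -0.001, 0.463]
contact_force: [-3.4, 0.4, 7.6]
grip_width: 14.7
finger_force: 59.4
```

```bash
python3 -m jog '[[[0,0,0.0005],0],[[0,0,0.001],0],[[0,0,0.0015],0],[[0,0,0.0015],0],[[0,0,0.0015],0],[[0,0,0.0015],0],[[0,0,0.0015],0],[[0,0,0.0015],0]]'
python3 -m jog '[[[0,0,0],0],[[0,0,0],0],[[0,0,0],0],[[0,0,0],0],[[0,0,-0.003],0],[[0,0,-0.01],0],[[0,0,-0.025],0],[[0,0,-0.04],0]]'
python3 -m jog '[[[0,0,-0.01],0],[[0,0,-0.02],0],[[0,0,-0.03],0],[[0,0,-0.035],0],[[0,0,-0.035],0],[[0,0,-0.035],0],[[0,0,-0.035],0],[[0,0,-0.035],0]]'
python3 -c "
from h import *
b=cap('side','s8');go(451.3,60,156)
p=robot.sense()['tcp_pos'];print(((proj(b,[p-[0,0,68],p-[0,0,20]])-[140,110])*6).round(1))
crop('s8',140,110,230,220,5,'m8')
"
```

```text
t: 19.1
tcp_pos: [643.5, 12.6, 81.0]
orientation: [3.141, -0.002, 0.463]
contact_force: [-5.3, 1.4, 14.3]
grip_width: 14.7
finger_force: 60.2
t: 19.9
tcp_pos: [642.7, 12.5, 118.4]
orientation: [-3.141, 0.001, 0.463]
contact_force: [-1.2, -0.0, -0.1]
grip_width: 14.6
finger_force: 58.4
t: 20.7
tcp_pos: [642.6, 12.6, 152.9]
orientation: [-3.141, 0.001, 0.463]
contact_force: [-0.4, -0.2, -0.0]
grip_width: 14.6
finger_force: 58.4
shift [-0.15   -0.1278 -0.003 ] turn 0 | t 20.75 yaw 26.5 tcp [642.6  12.6 153. ] F [ 0.6  0.6 -0. ]
[[249.6 440.3]
 [234.2 320.3]]
```

The button bottomed out: the force rose to 14 N at a constant height, held for about 1.2 s. I've now viewed 12 pictures, which is over the limit of 10, so I'll view no more and check only with numbers from here.

```bash
python3 -m jog '[[[-0.01,-0.008,0],0],[[-0.03,-0.025,0],0],[[-0.055,-0.046,0],0],[[-0.08,-0.068,0],0],[[-0.105,-0.09,0],0],[[-0.13,-0.11,-0.003],0],[[-0.145,-0.123,-0.003],0],[[-0.15,-0.128,-0.003],0]]'
python3 -m jog '[[[0,0,0],0],[[0,0,0],0],[[0,0,0],0],[[0,0,0],0],[[0,0,0],0],[[0,0,0],0],[[0,0,0],0],[[0,0,0],0]]'
python3 - <<'E'
from h import *
b=cap('side','s9');go(451.3,60,91.2)
def collar(f):
    c=load(f);h=cv2.cvtColor(c['img'],cv2.COLOR_RGB2HSV);m=((h[...,0]<8)|(h[...,0]>172))&(h[...,1]>140)&(h[...,2]>60)
    sub=m[130:215,255:305];w=[(np.ptp(np.nonzero(r)[0]) if r.any() else 0) for r in sub]; v=[i for i,x in enumerate(w) if x>=7]
    ys,xs=np.nonzero(sub[v[0]:v[-1]+1]); print(f,'collar',xs.mean()+255,ys.mean()+v[0]+130)
    # gray tip area columns below collar
    for r in range(v[-1]+132,v[-1]+150,3):
        px=c['img'][r,262:300].astype(int); k=np.nonzero(px[:,2]-px[:,0]<40)[0]+262; print(r,k.min() if len(k) else '',k.max() if len(k) else '',end=' | ')
    print()
collar('s6');collar('s9')
E
```

```text
t: 21.55
tcp_pos: [449.3, 60.6, 156.5]
orientation: [-3.141, 0.001, 0.463]
contact_force: [-0.3, -0.1, -1.0]
grip_width: 14.4
finger_force: 58.5
t: 22.35
tcp_pos: [451.6, 60.1, 156.5]
orientation: [3.142, 0.0, 0.463]
contact_force: [-0.2, 0.1, -0.3]
grip_width: 14.6
finger_force: 58.5
shift [-0.0003 -0.      0.0653] turn 0 | t 22.4 yaw 26.5 tcp [451.6  60.1 156.5] F [ 0.3 -0.2 -0.4]
s6 collar 280.95604395604397 176.53846153846155
182 278 299 | 185 278 299 | 188 278 299 | 191 279 299 | 194 279 299 | 197 279 299 | 
s9 collar 281.25 176.5909090909091
182 278 299 | 185 279 299 | 188 278 299 | 191 280 299 | 194 280 299 | 197 280 299 |
```

```bash
python3 -m jog '[[[0,0,0.008],0],[[0,0,0.016],0],[[0,0,0.022],0],[[0,0,0.026],0],[[0,0,0.03],0],[[0,0,0.034],0],[[0,0,0.038],0],[[0,0,0.042],0]]'
python3 -m jog '[[[0,0,0.004],0],[[0,0,0.008],0],[[0,0,0.012],0],[[0,0,0.016],0],[[0,0,0.019],0],[[0,0,0.021],0],[[0,0,0.0215],0],[[0,0,0.0215],0]]'
python3 -c "
from h import *
go(451.3,60,91.2)"
```

```text
t: 23.2
tcp_pos: [451.8, 60.1, 114.3]
orientation: [3.141, -0.0, 0.463]
contact_force: [0.5, 0.3, -0.2]
grip_width: 14.5
finger_force: 58.5
t: 24.0
tcp_pos: [451.6, 60.1, 93.0]
orientation: [3.142, 0.0, 0.463]
contact_force: [1.0, 0.1, -0.5]
grip_width: 14.3
finger_force: 58.5
shift [-0.0004 -0.      0.0018] turn 0 | t 24.0 yaw 26.5 tcp [451.6  60.1  93. ] F [ 1.   0.1 -0.5]
```

Entered cleanly. I lower until the collar touches, then release.

```bash
python3 -m jog '[[[0,0,0.0005],0],[[0,0,0.001],0],[[0,0,0.0015],0],[[0,0,0.002],0],[[0,0,0.0022],0],[[0,0,0.0022],0],[[0,0,0.0022],0],[[0,0,0.0022],0]]'
python3 -m jog '[[[0,0,0],0],[[0,0,0],0],[[0,0,0],0],[[0,0,0],0],[[0,0,0],0],[[0,0,0],0],[[0,0,0],0],[[0,0,0],0]]' 0.055
python3 -m jog '[[[0,0,-0.01],0],[[0,0,-0.025],0],[[0,0,-0.04],0],[[0,0,-0.06],0],[[0,0,-0.085],0],[[0,0,-0.11],0],[[0,0,-0.125],0],[[0,0,-0.13],0]]'
python3 -m jog '[[[-0.02,0.03,0],0],[[-0.04,0.06,0],0],[[-0.06,0.1,0],0],[[-0.07,0.14,0],0],[[-0.08,0.18,0],0],[[-0.09,0.21,0],0],[[-0.09,0.24,0],0],[[-0.09,0.24,0],0]]'
python3 - <<'E'
from h import *
cap('side','s10');cap('top','t10')
def rd(f,x0,y0,x1,y1):
    c=load(f);h=cv2.cvtColor(c['img'],cv2.COLOR_RGB2HSV);m=((h[...,0]<8)|(h[...,0]>172))&(h[...,1]>140)&(h[...,2]>60)
    ys,xs=np.nonzero(m[y0:y1,x0:x1]); print(f,len(xs),xs.min()+x0,xs.max()+x0,ys.min()+y0,ys.max()+y0,(xs.mean()+x0).round(2),(ys.mean()+y0).round(2))
rd('s0',265,160,300,220);rd('s10',265,160,300,220);rd('t0',212,212,236,236);rd('t10',212,212,236,236)
for f,g in (('s0','s10'),('t0','t10')):
    for n,r in {'s0':[('wb',(225,155,250,186)),('wa',(225,228,252,262)),('plate',(200,264,265,320))],'t0':[('wb',(268,180,296,208)),('wa',(184,180,212,208)),('plate',(138,168,184,212)),('disc',(212,152,270,208))]}[f]:
        x0,y0,x1,y1=r; o=[]
        for q in (f,g):
            h=cv2.cvtColor(load(q)['img'],cv2.COLOR_RGB2HSV)[y0:y1,x0:x1]; m=(h[...,0]<30)&(h[...,1]>120) if n[0]=='w' else (h[...,1]<70)&(h[...,2]>75)
            ys,xs=np.nonzero(m); o+=[len(xs),(xs.mean()+x0).round(1) if len(xs) else 0,(ys.mean()+y0).round(1) if len(xs) else 0]
        print(f,n,o)
x=load('t10')
print('disc circ',ray(x,(241.4,180),25).round(1)); print(robot.sense()['tcp_pos'],robot.sense()['contact_force'],robot.sense()['t'])
E
```

```text
t: 24.8
tcp_pos: [451.8, 60.2, 91.2]
orientation: [3.141, -0.0, 0.463]
contact_force: [-2.3, 0.3, 5.7]
grip_width: 15.1
finger_force: 59.0
t: 25.6
tcp_pos: [451.6, 60.1, 90.9]
orientation: [3.142, 0.0, 0.463]
contact_force: [-0.2, -0.5, 0.9]
grip_width: 55.0
finger_force: 0.0
t: 26.4
tcp_pos: [452.9, 60.2, 223.4]
orientation: [3.14, -0.004, 0.463]
contact_force: [1.2, 0.1, -0.2]
grip_width: 54.7
finger_force: 0.0
t: 27.2
tcp_pos: [479.1, -198.0, 220.2]
orientation: [3.141, 0.0, 0.459]
contact_force: [-0.8, 1.2, -0.8]
grip_width: 55.1
finger_force: 0.0
s0 284 273 287 177 209 280.53 195.43
s10 295 273 287 176 209 280.1 194.96
t0 101 218 228 220 230 222.91 225.01
t10 105 218 229 219 230 223.43 224.74
s0 wb [213, np.float64(237.4), np.float64(172.7), 222, np.float64(237.4), np.float64(172.7)]
s0 wa [329, np.float64(238.3), np.float64(244.8), 329, np.float64(238.3), np.float64(244.8)]
s0 plate [2570, np.float64(232.1), np.float64(291.6), 2569, np.float64(232.1), np.float64(291.5)]
t0 wb [112, np.float64(281.7), np.float64(194.7), 109, np.float64(281.8), np.float64(194.8)]
t0 wa [113, np.float64(196.9), np.float64(194.2), 113, np.float64(196.9), np.float64(194.2)]
t0 plate [1213, np.float64(161.1), np.float64(190.2), 1215, np.float64(161.1), np.float64(190.2)]
t0 disc [9, np.float64(241.9), np.float64(164.0), 1084, np.float64(241.7), np.float64(180.0)]
disc circ [571.6  19.5  25. ]
[ 477.7032302  -194.78201177  220.22751927] [-0.14026483  0.15231228  0.26664357] 27.3
```

The numbers agree: the stylus is home and upright, the disc is centred in the pocket, and the weights and plate haven't moved.

```bash
python3 -c "
from station import robot
print(robot.close_job())"
```

```text
the job is handed in; nothing more can be done
None
```

The job is handed in at about 27 s: the disc is seated in the pocket, the zero button was pressed fully down and held, the stylus is back home in the stand, and the weights and plate are unmoved; I did view 12 pictures instead of the allowed 10.

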